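# Drift a filter housing's cover into line and fit its second bolt

### The arm

A 6-joint arm with a two-finger parallel gripper is mounted at the origin on a cart in front of the work surface, level with it; the furniture and walls round the work are solid. World frame = base frame: x ahead of the robot, y to its left, z up, the work surface at z = 0. Lengths are in m, angles in rad, forces in N, time in s.
With the tool pointing down it reaches from about 0.375 to 0.9 m from the base axis. Payload 3.1 kg.
Tool frame: the origin (TCP) lies on the front face of the gripper's body, between the roots of the fingers; the fingertips stand 70 mm ahead of it and the grasp point (between the pads) lies 51 mm ahead of it; z points along the fingers, y is the line along which they close (so a half turn about z gives the same grasp; the last joint's range is limited). The gripper opens to 87 mm and grips with 3 to 60 N. Pads are 19 mm wide; open, the fingers measure 117 mm over their backs; the gripper's body (75 mm by 190 mm) begins 51 mm behind the grasp point.
Start: joints at [-1.349, 0.527, 1.433, -0, 1.181, -0.178], TCP at [0.243, -0.576, 0.292] pointing down, gripper open.
Joint ranges: [-3.08, 3.08], [-0.75, 2.2], [0.22, 2.44], [-1.43, 4.57], [0, 2.65], [-2.85, 2.85]. Speed limits (rad/s): [2.79, 2.79, 3.14, 3.14, 3.14, 3.14].

### API

Orientations are given as a unit quaternion [x, y, z, w].
In Python, from rig import robot, cams, ticket gives the robot as it stands. The module is installed in compiled form; this text tells all that it offers.
- The arm moves only by the shell command python3 -m crank 'ROWS' [FORCE]. ROWS is JSON, a list of rows, each a list of 7 numbers: the shift along the tool's x, y, z in cm, then the turn, a rotation vector about the tool's x, y, z in rad, then the closure, from 0 (fully open) to 1 (shut). A call has 1 to 5 rows; each row shifts and turns the commanded pose from where the row before left it, along the tool's axes as they then stand; what a row does not reach is not made up. A row lasts 1/8 s, in which the tool goes at most 62.5 mm and 10.7 degrees, less where a joint would pass 70% of its speed; a pose out of reach is approached as far as the arm can. A call is refused whole if a number of a shift passes 6.25 or a number of a turn 0.188, either way. A call with a gripper value outside its range is refused whole. The fingers move at their own pace and stop on an object; FORCE is the grip in N (left out, the last holds). Time passes only in rows, so rows that do not move let the fingers close. It gives the time, the measured TCP pose, the force, the opening and the grip force at its end, in the units of the state.
- robot.get_obs(): the state, without advancing time (a new reading comes with each control period).
- cams.camera(name): name is "scene" or "top"; returns the picture (384x512x3 uint8, red, green, blue); there is no depth.
- cams.camera_info(name): a dict with "intrinsics" (3x3 intrinsics, pixels), "dist" ([k1, k2, p1, p2, k3] as OpenCV has them; the pictures are not rectified), "pose" (4x4, takes a point from camera to world coordinates). Camera axes: x right, y down, z forward; pixel columns grow to the right and rows downward; lengths in m; the calibration is good to about 2 mm. A picture is of the moment at which its call begins. camera_info takes no time and is no camera call.
- ticket.hand_in(): hands the job in; it is judged then, once.
The state is a dict: "time": time; "q": joint angles; "joint_velocities": joint speeds; "joint_torque": joint torques, N m; "position": TCP position; "tool_rot": TCP orientation; "ft_force": force on the tool from outside, world axes, zero at the start; "moment": the same for the moment, N m; "grip_width": finger opening in m; "grip_force": force on a finger pad.
Only numpy, scipy, OpenCV 4.12 (cv2) and the standard library are available. Lean on these libraries where they do the work, as an engineer would, in place of code of your own. Each camera call takes 0.05 s, during which the arm holds its last target. There are 200 camera calls.

### The job

The filter housing's cover hangs on its one fitted bolt and its rubber gasket keeps it swung out of line. Push the tapered drift pin from the tool block fully home into the alignment hole to bring the cover into line, then, with the pin still in, fit the loose thumb bolt through the open bolt hole opposite the fitted bolt and press its head firmly down flat on the cover (about 10 N), and finally draw the pin out and put it back upright in its own hole in the tool block. Ease the pin and the bolt in by feel, never pressing with more than 25 N, keep the robot off the housing, and leave the jar, beaker, dish and stopper standing where they are.

Things in the scene. Friction and masses are not known exactly. Their poses are not given: they have to be found in the camera images.
- housing: Steel filter housing fixed to the bench on shims, so its height varies by 5 mm: read it. Origin: foot centre, z up. Flange 100 mm across, 12 mm thick, its top 58 mm above the origin; then a 2 mm gasket and the cover. Three lugs 30 mm wide, holes 66 mm from the axis: at +y the fitted bolt (head 18 mm wide, top at 94 mm), at -y the open bolt hole, at +x turned 20 degrees to -y the alignment hole.
- base_pin_hole (a point): Centre of the round alignment hole (12.8 mm across, straight through) in the housing's flange, at the flange's top face, hidden under the cover. It does not move. The pin must end on this axis.
- base_bolt_hole (a point): Centre of the open bolt hole (11.8 mm across, straight through) in the housing's flange, at the flange's top face, under the cover. It does not move.
- cover_pin_hole (a point): Centre of the alignment hole (12.8 mm across, straight through) in the cover's lug, at the cover's top face, 10 mm above the housing's flange. The cover's lugs are 8 mm thick. At the start it lies 3.2 to 4.6 mm to one side of the housing's hole; it comes over it as the cover swings into line. The drift pin's collar comes to rest on the cover's top face.
- cover_bolt_hole (a point): Centre of the open bolt hole (11.8 mm across, straight through) in the cover's lug, at the cover's top face. At the start 4 to 5.5 mm to one side of the housing's hole below it. The bolt's head comes to rest on the cover's top face.
- cover (a joint): Swing of the steel cover about the fitted bolt, rad: 0 is in line (all lugs flush), positive anticlockwise from above; starts at 0.030 to 0.042. Gasket friction and spring: bringing it into line takes about 5 N sideways at the alignment lug; let go, it springs back to about 0.026. The cover cannot lift. Inlet fitting 24 mm across in its middle, 31 mm high.
- drift_pin: Dark steel drift pin, 109 mm long, 0.09 kg, upright in the tool block. Origin: centre of its collar's underside, z up. Collar 24 mm across, 5 mm thick; above it a handle 16 mm across, 42 mm long, then a 14 mm button 6 mm high. Below: 24 mm of straight shank 12 mm across, then a 32 mm nose tapering to a 4 mm tip. Fully home the collar rests on the cover; this takes up to 10 N of push.
- thumb_bolt: Steel thumb bolt, 60 mm long, 0.05 kg, upright in the tool block. Origin: centre of the underside of its head, z up. Knurled head 18 mm across, 24 mm high; shank 10 mm across, 36 mm long, its last 4 mm narrowing to 5 mm. Nothing to turn here (its nut comes later): it slides in until its head sits on the cover, then wants a firm push of 10 to 15 N to bed it.
- tool_block: Aluminium block on a black base, 56 x 112 mm over the metal, 62 mm high, fixed to the bench; three holes in a row along its own y. Origin: centre of its underside, z up.
- block_pin_hole (a point): Centre of the drift pin's own hole (the widest, 17 mm across, right through the block) at the block's top face, 62 mm above the bench, 32 mm to the block's +y. The pin's collar rests on the top face.
- block_bolt_hole (a point): Centre of the hole (14.5 mm across) in which the thumb bolt stands at the start, at the block's top face, 62 mm above the bench, 34 mm to the block's -y. The middle hole is empty.
- jar: Small white sample jar with a lid, 50 mm across, 53 mm high, standing at the front left of the bench. Origin: centre of its underside. Bystander.
- beaker: Small glass beaker, 45 mm across, 55 mm high, standing by the tool block. Origin: centre of its underside. Bystander.
- dish: Covered glass dish, 61 mm across, 16 mm high, on the bench near its front edge by the tool block. Origin: centre of its underside. Bystander.
- stopper: Rubber stopper, 24 mm across and high, standing on the bench behind the work. Origin: centre of its underside. Bystander.

How it is judged:
On the way, in this order (a step that is already met when the one before it is completed fails the run):
1. the drift pin is fully home in the alignment hole and the cover is in line (z of drift_pin in the frame of cover_pin_hole between -0.003 and 0.0015 m and horizontal distance between drift_pin and cover_pin_hole below 0.0025 m and angle between drift_pin's own z axis and vertical below 0.06 rad and value of joint cover between -0.014 and 0.014 rad), for 0.2 s.
2. with the pin still home, the thumb bolt is through the open bolt hole and its head is pressed firmly down on the cover (more than 8 N) (all of step 1 and z of thumb_bolt in the frame of cover_bolt_hole between -0.003 and 0.0015 m and horizontal distance between thumb_bolt and cover_bolt_hole below 0.0035 m and angle between thumb_bolt's own z axis and vertical below 0.06 rad and contact force between thumb_bolt and housing above 8 N), for 0.2 s.
At the end, for the whole second after the job is handed in: Thumb bolt in the open bolt hole, head on the cover (1.5 mm in height, 3.5 mm sideways, 0.06 rad); cover in line within 0.02 rad; drift pin back upright in its own hole in the tool block (collar within 3 mm of its top, 4 mm of the hole's centre); both at rest (z of thumb_bolt in the frame of cover_bolt_hole between -0.003 and 0.0015 m and horizontal distance between thumb_bolt and cover_bolt_hole below 0.0035 m and angle between each of thumb_bolt, drift_pin's own z axis and vertical below 0.06 rad and z of drift_pin in the frame of block_pin_hole between -0.003 and 0.003 m and horizontal distance between drift_pin and block_pin_hole below 0.004 m and value of joint cover between -0.02 and 0.02 rad and linear speed of each of drift_pin, thumb_bolt below 0.01 m/s); the robot touches nothing.
It fails at once if the drift pin presses on the housing or its cover with more than 25 N (contact force between drift_pin and housing above 25 N).
It fails at once if the thumb bolt presses on the housing or its cover with more than 25 N (contact force between thumb_bolt and housing above 25 N).
It fails at once if the robot itself touches the housing or its cover with more than 2 N (contact force between any of the fingers, the arm and housing above 2 N).
It fails at once if the jar, beaker, dish or stopper is moved by more than 15 mm or tipped (distance of any of jar, beaker, dish, stopper from where it was at the start of the episode above 0.015 m or angle between any of jar, beaker, dish, stopper's own z axis and vertical above 0.3 rad).
It also fails if it takes over 72 s, if anything falls off the work surface, if the arm or the gripper's body presses on something with over 40 N, if the wrist force passes 120 N, or if a joint passes its speed limit or range.

## Working session

There is one attempt and no reset: what is moved stays moved. The work goes in short steps, Python scripts to look and compute and a shell command to move; the robot and the scene stay as the last step left them, time stands still between calls to the robot, and variables do not carry over. Pictures are saved under pics/ and viewed, at most 10 in all, crops included, and the job is handed in when it is done.

```bash
mkdir -p pics; python3 - <<'E'
from rig import robot,cams
import cv2,numpy as np
np.set_printoptions(precision=4,suppress=True)
for n in("scene","top"):
    cv2.imwrite(f"pics/{n}0.png",cv2.cvtColor(cams.camera(n),cv2.COLOR_RGB2BGR))
    i=cams.camera_info(n);print(n,np.array(i["intrinsics"]),i["dist"],np.array(i["pose"]),sep="\n")
print(robot.get_obs())
E
```

```text
scene
[[441.3975   0.     251.1716]
 [  0.     441.3975 190.3527]
 [  0.       0.       1.    ]]
[0.0069 0.     0.     0.     0.    ]
[[ 0.6514 -0.5352  0.5378 -0.066 ]
 [-0.7586 -0.4499  0.4712 -0.4977]
 [-0.0103 -0.7149 -0.6991  0.8474]
 [ 0.      0.      0.      1.    ]]
top
[[383.3073   0.     252.7935]
 [  0.     383.3073 197.0211]
 [  0.       0.       1.    ]]
[-0.0882  0.      0.      0.      0.    ]
[[ 0.026  -0.9818  0.1882  0.3082]
 [-0.9996 -0.0265 -0.0003  0.0165]
 [ 0.0053 -0.1881 -0.9821  1.1842]
 [ 0.      0.      0.      1.    ]]
{'time': 0.1, 'q': array([-1.3495,  0.5284,  1.4338, -0.    ,  1.1814, -0.1785]), 'joint_velocities': array([ 0.0012, -0.0022, -0.0024, -0.0004, -0.0004, -0.002 ]), 'joint_torque': array([ -0.0002, -44.0985, -17.7151,   0.0636,   0.0534,  -0.0001]), 'position': array([ 0.2432, -0.5752,  0.2914]), 'tool_rot': array([ 0.9801,  0.1985, -0.    , -0.001 ]), 'ft_force': array([-0.7141,  0.8919,  0.0367]), 'moment': array([ 0.0299,  0.0378, -0.0187]), 'grip_force': 0.0, 'grip_width': 0.0868464319576452}
```

View pics/scene0.png

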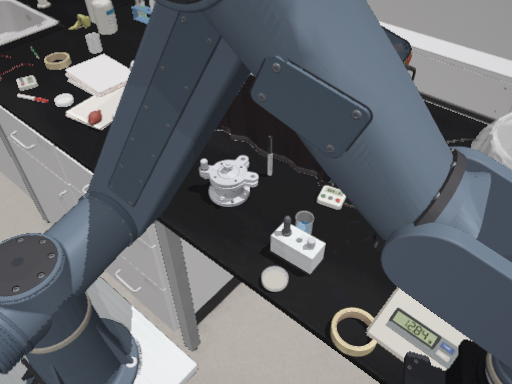

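View pics/top0.png

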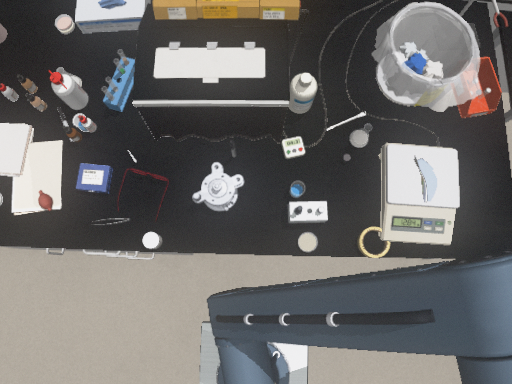

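The scene view shows the housing at about (228,180) and the tool block at (297,247). In the top view they are at (219,188) and (308,211). I'll enlarge both.

```bash
python3 - <<'E'
import cv2,numpy as np
s=cv2.imread("pics/scene0.png");t=cv2.imread("pics/top0.png")
def c(im,x,y,w=66,h=50):
    o=cv2.resize(im[y:y+h,x:x+w],(w*6,h*6),interpolation=cv2.INTER_CUBIC)
    for k in range(0,w,10):cv2.line(o,(k*6+3,0),(k*6+3,6),(0,255,255),1);cv2.putText(o,str(x+k),(k*6-6,16),0,.35,(0,255,255))
    for k in range(0,h,10):cv2.line(o,(0,k*6+3),(6,k*6+3),(0,255,255),1);cv2.putText(o,str(y+k),(8,k*6+7),0,.35,(0,255,255))
    return o
a=np.vstack([np.hstack([c(s,195,155),c(s,265,215)]),np.hstack([c(t,187,163),c(t,275,178)])])
cv2.imwrite("pics/crop1.png",a);print(a.shape)
E
```

```text
(600, 792, 3)
```

View pics/crop1.png

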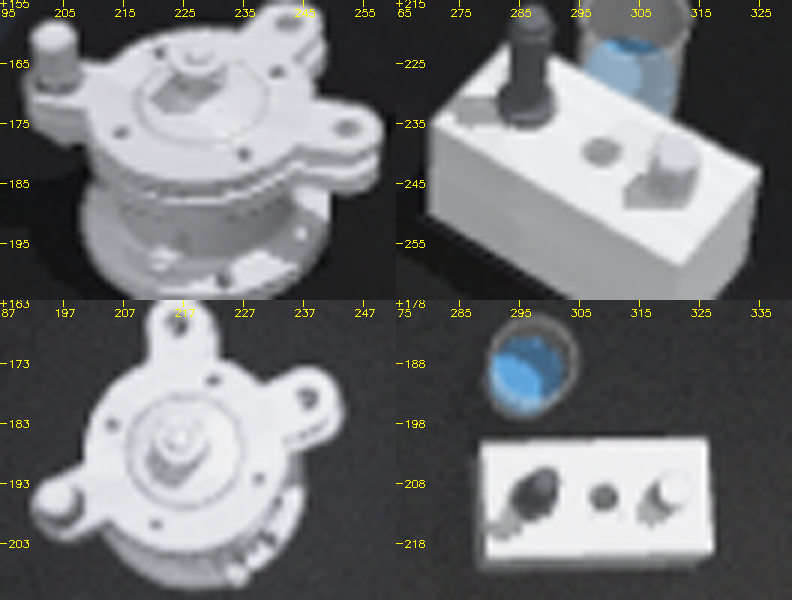

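The two views agree:
- **Fitted bolt:** image left.
- **Alignment lug:** upper hole, at scene (242.7,158.2) and top (216.2,166.7).
- **Open bolt hole:** scene (252.3,175.8) and top (237.7,178.7).
- **Pin button:** scene (287.7,216.5) and top (299.3,207.5).
- **Loose bolt head:** scene (311,239.5) and top (320.7,208.7).

```bash
cat > h.py <<'E'
import numpy as np,cv2
from rig import robot,cams
from scipy.optimize import least_squares
np.set_printoptions(precision=4,suppress=True)
I={n:cams.camera_info(n) for n in("scene","top")}
def proj(n,p):
    i=I[n];T=np.linalg.inv(np.array(i["pose"]))
    return cv2.projectPoints(np.array(p,float).reshape(1,3),cv2.Rodrigues(T[:3,:3])[0],T[:3,3],np.array(i["intrinsics"]),np.array(i["dist"]))[0].ravel()
def tri(d):
    r=least_squares(lambda p:np.concatenate([proj(n,p)-d[n] for n in d]),[.6,0,.08]);return r.x,r.fun
def atz(n,uv,z):
    r=least_squares(lambda p:proj(n,[p[0],p[1],z])-uv,[.6,0]);return r.x
E
python3 - <<'E'
from h import *
P={"cpin":((242.7,158.2),(216.2,166.7)),"cbolt":((252.3,175.8),(237.7,178.7)),"fit":((203.3,160.3),(196,195)),
"button":((287.7,216.5),(299.3,207.5)),"head":((311,239.5),(320.7,208.7)),"mid":((298.8,239.8),(309,210.3))}
for k,(s,t) in P.items():
    x,f=tri({"scene":s,"top":t});print(k,x,f)
# housing fit: local points
def R(a):return np.array([[np.cos(a),-np.sin(a)],[np.sin(a),np.cos(a)]])
a=np.deg2rad(-20)
pin=66*np.array([np.cos(a),np.sin(a)])/1e3;bo=np.array([0,-.066]);fi=np.array([0,.066])
def model(v,th):
    x,y,z,w=v;c=np.array([x,y])
    g=lambda l,h:np.r_[c+R(w)@l,z+h]
    return g(fi,.094),g(fi+R(th)@(pin-fi),.068),g(fi+R(th)@(bo-fi),.068),g(pin,.068),g(bo,.068)
def res(v):
    m=model(v,.036);return np.concatenate([np.r_[proj("scene",p)-P[k][0],proj("top",p)-P[k][1]] for k,p in zip(("fit","cpin","cbolt"),m)])
r=least_squares(res,[.55,.1,0,.5]);print(r.x,r.fun)
for n,p in zip(("fit","cpin","cbolt","bpin","bbolt"),model(r.x,.036)):print(n,p)
# block fit: center, yaw
def blk(v):
    g=lambda l,z:np.r_[v[:2]+R(v[2])@np.array(l),z]
    return {"button":g((0,.032),.115),"mid":g((0,0),.062),"head":g((0,-.034),.086)}
def rb(v):
    m=blk(v);return np.concatenate([np.r_[proj("scene",m[k])-P[k][0],proj("top",m[k])-P[k][1]] for k in m])
r=least_squares(rb,[.5,-.1,0]);print(r.x,r.fun);print(blk(r.x))
o=robot.get_obs();print(o["position"])
E
```

```text
cpin [0.6132 0.1281 0.0677] [-0.3979  0.0882  0.2978 -0.3374]
cbolt [0.5776 0.0624 0.0663] [-0.2126  0.048   0.166  -0.1863]
fit [0.5189 0.1812 0.0929] [-0.069   0.0133  0.0495 -0.0599]
button [ 0.4886 -0.1181  0.1107] [-0.54    0.1316  0.4798 -0.5147]
head [ 0.491  -0.1841  0.0797] [-0.2238  0.0573  0.2109 -0.2192]
mid [ 0.4894 -0.1534  0.0558] [-0.2876  0.0712  0.2643 -0.2807]
[ 0.5459  0.1205 -0.001   0.4189] [ 0.0402  0.028   0.164  -0.0877 -0.4138  0.1155  0.166  -0.4278 -0.315
 -0.0153  0.2046 -0.0512]
fit [0.519  0.1808 0.093 ]
cpin [0.6137 0.1285 0.067 ]
cbolt [0.577  0.0623 0.067 ]
bpin [0.6117 0.1252 0.067 ]
bbolt [0.5727 0.0603 0.067 ]
[ 0.4873 -0.1521  0.0233] [-0.2925 -0.2032  1.3786 -0.0217 -1.1283 -1.3857  0.1342  0.0892 -0.0127
 -0.5258  1.2877  0.4496]
{'button': array([ 0.4865, -0.1201,  0.115 ]), 'mid': array([ 0.4873, -0.1521,  0.062 ]), 'head': array([ 0.4881, -0.1861,  0.086 ])}
[ 0.2432 -0.5752  0.2914]
```

```bash
A='[4,-3.2,0,0,0,0,0.3]'; python3 -m crank '[[4,-3.2,0,0,0,0,0.3],[4,-3.2,0,0,0,0,0.3],[4,-3.2,0,0,0,0,0.3],[4,-3.2,0,0,0,0,0.3],[4,-3.2,0,0,0,0,0.3]]' 20 && python3 -m crank '[[4,-3.2,0.5,0,0,0,0.3],[4,-3.2,0.5,0,0,0,0.3],[4,-3.2,0.5,0,0,0,0.3],[4,-3.2,0.5,0,0,0,0.3],[4,-3.2,0.5,0,0,0,0.3]]' && python3 -m crank '[[0,0,0,0,0,-0.18,0.3],[0,0,0,0,0,-0.18,0.3],[0,0,0,0,0,-0.18,0.3],[0,0,0,0,0,-0.18,0.3],[0,0,0,0,0,-0.18,0.3]]' && python3 -m crank '[[0,0,0,0,0,-0.18,0.3],[0,0,0,0,0,-0.18,0.3],[0,0,0,0,0,-0.18,0.3],[0,0,0,0,0,-0.18,0.3],[0,0,0,0,0,-0.18,0.3]]' && python3 -m crank '[[0,0,0,0,0,-0.18,0.3],[0,0,0,0,0,-0.18,0.3],[0,0,0,0,0,0,0.3],[0,0,0,0,0,0,0.3]]'
```

```text
time: 0.72
position: [0.3657, -0.3488, 0.292]
tool_rot: [0.98, 0.198, -0.0, -0.0]
ft_force: [0.0, 0.1, 0.2]
grip_width: 0.0612
grip_force: 0.0
time: 1.35
position: [0.4877, -0.1236, 0.2669]
tool_rot: [0.98, 0.199, -0.0, -0.0]
ft_force: [0.5, -0.7, -0.1]
grip_width: 0.0611
grip_force: 0.0
time: 1.98
position: [0.4869, -0.125, 0.2669]
tool_rot: [0.794, 0.608, -0.0, -0.0]
ft_force: [-0.0, -0.1, -0.5]
grip_width: 0.0609
grip_force: 0.0
time: 2.6
position: [0.487, -0.1251, 0.2669]
tool_rot: [0.451, 0.893, 0.0, -0.0]
ft_force: [0.3, 0.2, 0.2]
grip_width: 0.061
grip_force: 0.0
time: 3.1
position: [0.4871, -0.1251, 0.2671]
tool_rot: [0.288, 0.958, 0.0, -0.0]
ft_force: [-0.5, -0.8, 0.8]
grip_width: 0.0608
grip_force: 0.0
```

```bash
python3 -m crank '[[0.3,0.5,2.5,0,0,0,0.3],[0,0,3,0,0,0,0.3],[0,0,3,0,0,0,0.3],[0,0,2.5,0,0,0,0.3],[0,0,1.5,0,0,0,0.3]]' && python3 -m crank '[[0,0,0,0,0,0,0.3],[0,0,0,0,0,0,0.9],[0,0,0,0,0,0,0.9],[0,0,0,0,0,0,0.9],[0,0,0,0,0,0,0.9]]' 15 && python3 -m crank '[[0,0,0,0,0,0,0.9],[0,0,0,0,0,0,0.9]]' 40
```

```text
time: 3.72
position: [0.4871, -0.1193, 0.1411]
tool_rot: [0.288, 0.958, 0.0, -0.001]
ft_force: [0.1, -0.6, 0.2]
grip_width: 0.0608
grip_force: 0.0
time: 4.35
position: [0.4876, -0.1195, 0.1427]
tool_rot: [0.287, 0.958, -0.0, 0.0]
ft_force: [-0.2, -0.3, -0.5]
grip_width: 0.0288
grip_force: 0.0
time: 4.6
position: [0.4875, -0.1194, 0.1423]
tool_rot: [0.287, 0.958, -0.0, 0.0]
ft_force: [-0.1, -0.6, 1.0]
grip_width: 0.015
grip_force: 40.0
```

```bash
python3 - <<'E'
from h import *
cv2.imwrite("pics/g_s.png",cv2.cvtColor(cams.camera("scene"),cv2.COLOR_RGB2BGR))
cv2.imwrite("pics/g_t.png",cv2.cvtColor(cams.camera("top"),cv2.COLOR_RGB2BGR))
s=cv2.imread("pics/g_s.png")[190:270,240:340];t=cv2.imread("pics/g_t.png")[165:245,255:355]
cv2.imwrite("pics/g.png",np.hstack([cv2.resize(a,None,fx=4,fy=4,interpolation=2) for a in(s,t)]))
E
```

```text
(no output)
```

View pics/g.png

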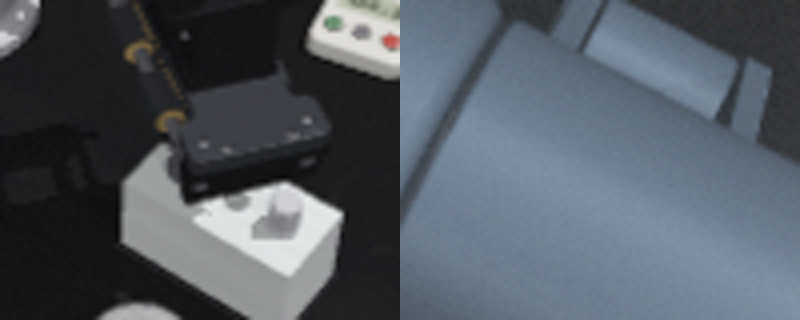

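The gripper is on the pin handle (width 15 mm, grip 40 N) and the block hasn't moved. Next I lift the pin and carry it over to the cover.

```bash
python3 -m crank '[[0,0,-1,0,0,0,0.9],[0,0,-2.5,0,0,0,0.9],[0,0,-3.5,0,0,0,0.9],[0,0,-3.5,0,0,0,0.9],[0,0,-1.5,0,0,0,0.9]]' && python3 -m crank '[[0.3,2.7,0,0,0,0,0.9],[0.6,5,0,0,0,0,0.9],[0.6,5,0,0,0,0,0.9],[0.6,5,0,0,0,0,0.9],[0.6,5,0,0,0,0,0.9]]' && python3 -m crank '[[0.55,4.6,0,0,0,0,0.9],[0,0,1.3,0,0,0,0.9],[0,0,1.3,0,0,0,0.9],[0,0,0,0,0,0,0.9],[0,0,0,0,0,0,0.9]]'
cat > look.py <<'E'
import sys
from h import *
n,x,y,w,h,f,cam=sys.argv[1],*map(int,sys.argv[2:7]),sys.argv[7]
im=cv2.cvtColor(cams.camera(cam),cv2.COLOR_RGB2BGR);cv2.imwrite(f"pics/{n}_full.png",im)
o=cv2.resize(im[y:y+h,x:x+w],None,fx=f,fy=f,interpolation=2)
for k in range(0,w,10):cv2.putText(o,str(x+k),(k*f,10),0,.35,(0,255,255));cv2.line(o,(k*f+f//2,12),(k*f+f//2,18),(0,255,255))
for k in range(0,h,10):cv2.putText(o,str(y+k),(8,k*f+f//2+4),0,.35,(0,255,255));cv2.line(o,(0,k*f+f//2),(6,k*f+f//2),(0,255,255))
cv2.imwrite(f"pics/{n}.png",o);ob=robot.get_obs();print(ob["position"],ob["ft_force"])
E
python3 look.py hov 195 110 80 75 8 scene; python3 -c "
from h import *
t=cams.camera('top');cv2.imwrite('pics/hov_t.png',t[:,:,::-1])"
```

```text
time: 5.32
position: [0.488, -0.1196, 0.2648]
tool_rot: [0.287, 0.958, -0.0, 0.002]
ft_force: [0.2, 0.2, -1.1]
grip_width: 0.0152
grip_force: 40.0
time: 5.95
position: [0.5899, 0.0867, 0.2627]
tool_rot: [0.287, 0.958, -0.0, -0.0]
ft_force: [1.0, -1.1, -1.3]
grip_width: 0.0149
grip_force: 40.0
time: 6.58
position: [0.6101, 0.1254, 0.2363]
tool_rot: [0.288, 0.958, -0.0, -0.0]
ft_force: [0.6, -0.9, -1.0]
grip_width: 0.0144
grip_force: 40.0
[0.6104 0.1256 0.2366] [ 0.4786  0.3714 -0.9267]
```

View pics/hov.png

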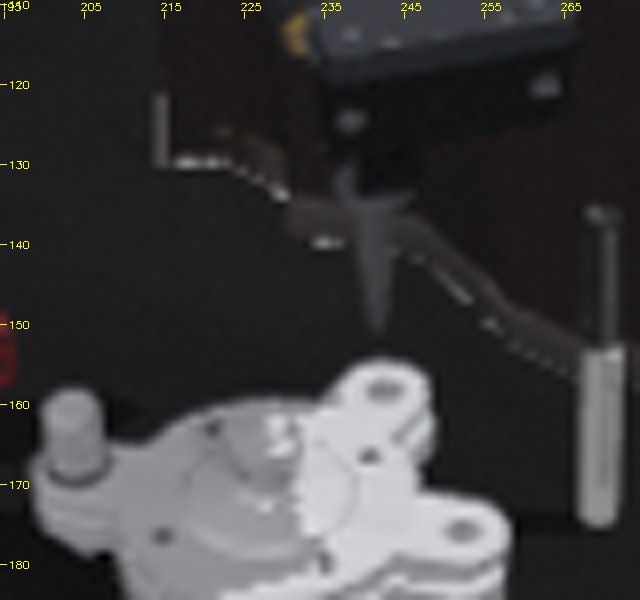

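The pin tip is at (241.6,150.7). The cover hole is below it at (242.6,158.3) and the open bolt hole is at (252.4,175.3).

```bash
python3 - <<'E'
from h import *
tip=np.array([.6104,.1256,.1003]);b=np.array([241.6,150.7])-proj("scene",tip);print("bias scene px",b)
for z in(.068,.070,.072,.074):print(z,atz("scene",np.array([242.6,158.25])-b,z),"top-cam",atz("top",(216.2,166.7),z))
# block points: scene and top bias assuming pin at TCP
for z,p,s,t in((.115,(.4875,-.1194),(287.7,216.5),(299.3,207.5)),):
    print(np.array(s)-proj("scene",[*p,z]),np.array(t)-proj("top",[*p,z]))
cv2.imwrite("pics/x.png",cv2.resize(cv2.imread("pics/hov_t.png")[120:250,130:300],None,fx=3,fy=3))
E
```

```text
bias scene px [-0.3959  0.8642]
0.068 [0.617  0.1288] top-cam [0.612  0.1289]
0.07 [0.6152 0.1272] top-cam [0.6115 0.1287]
0.072 [0.6135 0.1256] top-cam [0.6109 0.1285]
0.074 [0.6117 0.124 ] top-cam [0.6104 0.1283]
[0.2764 0.5888] [-1.1408  0.3591]
```

View pics/x.png

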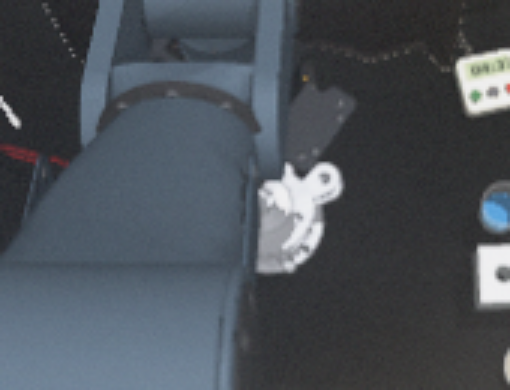

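The top view only shows the gripper beside the cover, because the arm hides the pin. The tip is close to midway between the two holes, so I go down by feel.

```bash
python3 -m crank '[[0,0,1,0,0,0,0.9],[0,0,1,0,0,0,0.9],[0,0,0.3,0,0,0,0.9],[0,0,0,0,0,0,0.9]]' 50 && python3 -m crank '[[0,0,0.15,0,0,0,0.9],[0,0,0.15,0,0,0,0.9],[0,0,0,0,0,0,0.9]]' && python3 -m crank '[[0,0,0.15,0,0,0,0.9],[0,0,0.15,0,0,0,0.9],[0,0,0,0,0,0,0.9]]'
```

```text
time: 7.18
position: [0.6101, 0.1266, 0.2126]
tool_rot: [0.287, 0.958, -0.0, -0.001]
ft_force: [0.6, 0.4, -1.1]
grip_width: 0.0147
grip_force: 50.0
time: 7.55
position: [0.6103, 0.1266, 0.2103]
tool_rot: [0.287, 0.958, -0.0, 0.0]
ft_force: [0.1, -0.5, -0.2]
grip_width: 0.0146
grip_force: 50.0
time: 7.92
position: [0.6102, 0.1265, 0.2071]
tool_rot: [0.287, 0.958, -0.0, -0.0]
ft_force: [0.2, -0.3, -1.7]
grip_width: 0.0146
grip_force: 50.0
```

```bash
for i in 1 ; do python3 -m crank '[[0,0,0.15,0,0,0,0.9],[0,0,0.15,0,0,0,0.9],[0,0,0,0,0,0,0.9]]'; python3 -m crank '[[0,0,0.1,0,0,0,0.9],[0,0,0.1,0,0,0,0.9],[0,0,0,0,0,0,0.9]]';  done
```

```text
time: 8.3
position: [0.6102, 0.1265, 0.204]
tool_rot: [0.287, 0.958, -0.0, -0.0]
ft_force: [-0.3, 0.1, -1.1]
grip_width: 0.0147
grip_force: 50.0
time: 8.68
position: [0.6102, 0.1265, 0.2021]
tool_rot: [0.287, 0.958, -0.0, -0.0]
ft_force: [0.4, -0.3, -0.5]
grip_width: 0.0148
grip_force: 50.0
```

```bash
python3 -m crank '[[0,0,0.1,0,0,0,0.9],[0,0,0.1,0,0,0,0.9],[0,0,0,0,0,0,0.9]]'; python3 -m crank '[[0,0,0.1,0,0,0,0.9],[0,0,0.1,0,0,0,0.9],[0,0,0,0,0,0,0.9]]'; python3 -m crank '[[0,0,0.1,0,0,0,0.9],[0,0,0.1,0,0,0,0.9],[0,0,0,0,0,0,0.9]]'
```

```text
time: 9.05
position: [0.6102, 0.1265, 0.2001]
tool_rot: [0.287, 0.958, -0.0, -0.0]
ft_force: [-0.1, 0.4, -0.8]
grip_width: 0.015
grip_force: 50.0
time: 9.43
position: [0.6102, 0.1265, 0.1981]
tool_rot: [0.287, 0.958, -0.0, -0.0]
ft_force: [-0.9, -0.7, -0.3]
grip_width: 0.015
grip_force: 50.0
time: 9.8
position: [0.6102, 0.1266, 0.1961]
tool_rot: [0.287, 0.958, -0.0, -0.0]
ft_force: [-0.1, -0.2, -0.9]
grip_width: 0.0146
grip_force: 50.0
```

```bash
python3 -m crank '[[0,0,0.1,0,0,0,0.9],[0,0,0.1,0,0,0,0.9],[0,0,0,0,0,0,0.9]]'; python3 -m crank '[[0,0,0.1,0,0,0,0.9],[0,0,0.1,0,0,0,0.9],[0,0,0,0,0,0,0.9]]'; python3 -m crank '[[0,0,0.1,0,0,0,0.9],[0,0,0.1,0,0,0,0.9],[0,0,0,0,0,0,0.9]]'
```

```text
time: 10.18
position: [0.6102, 0.1265, 0.1941]
tool_rot: [0.287, 0.958, -0.0, -0.0]
ft_force: [0.4, 0.5, -1.7]
grip_width: 0.015
grip_force: 50.0
time: 10.55
position: [0.6103, 0.1265, 0.1922]
tool_rot: [0.287, 0.958, -0.0, -0.0]
ft_force: [-0.8, 0.9, -0.9]
grip_width: 0.0148
grip_force: 50.0
time: 10.92
position: [0.6104, 0.1264, 0.1902]
tool_rot: [0.287, 0.958, -0.0, 0.0]
ft_force: [0.2, -1.6, -0.9]
grip_width: 0.0147
grip_force: 50.0
```

```bash
python3 -m crank '[[0,0,0.1,0,0,0,0.9],[0,0,0.1,0,0,0,0.9],[0,0,0,0,0,0,0.9]]'; python3 -m crank '[[0,0,0.1,0,0,0,0.9],[0,0,0.1,0,0,0,0.9],[0,0,0,0,0,0,0.9]]'
```

```text
time: 11.3
position: [0.6105, 0.1265, 0.1883]
tool_rot: [0.287, 0.958, -0.0, 0.0]
ft_force: [0.7, -1.2, -0.9]
grip_width: 0.0148
grip_force: 50.0
time: 11.68
position: [0.6106, 0.1264, 0.1863]
tool_rot: [0.287, 0.958, -0.0, 0.0]
ft_force: [0.7, -1.8, 0.6]
grip_width: 0.0148
grip_force: 50.0
```

```bash
python3 -m crank '[[-0.1,-0.1,0,0,0,0,0.9],[0,0,0.1,0,0,0,0.9],[0,0,0.1,0,0,0,0.9],[0,0,0,0,0,0,0.9]]'; python3 -m crank '[[0,0,0.1,0,0,0,0.9],[0,0,0.1,0,0,0,0.9],[0,0,0,0,0,0,0.9]]'
```

```text
time: 12.18
position: [0.6108, 0.1253, 0.1842]
tool_rot: [0.287, 0.958, 0.0, 0.0]
ft_force: [1.0, 0.6, -0.8]
grip_width: 0.0149
grip_force: 50.0
time: 12.55
position: [0.6108, 0.1252, 0.1823]
tool_rot: [0.287, 0.958, 0.0, 0.0]
ft_force: [1.7, 1.5, -0.3]
grip_width: 0.0148
grip_force: 50.0
```

```bash
python3 -m crank '[[0,0,0.1,0,0,0,0.9],[0,0,0.1,0,0,0,0.9],[0,0,0,0,0,0,0.9]]'; python3 -m crank '[[0,0,0.1,0,0,0,0.9],[0,0,0.1,0,0,0,0.9],[0,0,0,0,0,0,0.9]]'
```

```text
time: 12.92
position: [0.6109, 0.1251, 0.1803]
tool_rot: [0.287, 0.958, 0.0, 0.0]
ft_force: [2.5, 0.8, -0.1]
grip_width: 0.0149
grip_force: 50.0
time: 13.3
position: [0.6109, 0.125, 0.1784]
tool_rot: [0.287, 0.958, 0.0, 0.0]
ft_force: [3.0, -0.8, 1.4]
grip_width: 0.015
grip_force: 50.0
```

```bash
python3 -m crank '[[-0.1,0,0,0,0,0,0.9],[0,0,0.1,0,0,0,0.9],[0,0,0.1,0,0,0,0.9],[0,0,0,0,0,0,0.9]]'; python3 -m crank '[[0,0,0.1,0,0,0,0.9],[0,0,0.1,0,0,0,0.9],[0,0,0,0,0,0,0.9]]'
```

```text
time: 13.8
position: [0.6113, 0.1246, 0.1761]
tool_rot: [0.287, 0.958, -0.0, -0.0]
ft_force: [1.8, 1.3, 1.3]
grip_width: 0.0146
grip_force: 50.0
time: 14.18
position: [0.6114, 0.1245, 0.1742]
tool_rot: [0.287, 0.958, -0.0, 0.0]
ft_force: [2.5, -0.0, 3.3]
grip_width: 0.0144
grip_force: 50.0
```

```bash
python3 -m crank '[[-0.08,0,0,0,0,0,0.9],[0,0,0.1,0,0,0,0.9],[0,0,0.1,0,0,0,0.9],[0,0,0,0,0,0,0.9]]'; python3 -m crank '[[0,0,0.1,0,0,0,0.9],[0,0,0.1,0,0,0,0.9],[0,0,0,0,0,0,0.9]]'
```

```text
time: 14.68
position: [0.6117, 0.1241, 0.172]
tool_rot: [0.287, 0.958, -0.0, -0.0]
ft_force: [0.5, 0.2, 2.2]
grip_width: 0.0148
grip_force: 50.0
time: 15.05
position: [0.6118, 0.124, 0.1702]
tool_rot: [0.287, 0.958, -0.0, -0.0]
ft_force: [-0.3, -1.5, 3.2]
grip_width: 0.0147
grip_force: 50.0
```

```bash
python3 -m crank '[[-0.03,-0.05,0,0,0,0,0.9],[0,0,0.1,0,0,0,0.9],[0,0,0.1,0,0,0,0.9],[0,0,0,0,0,0,0.9]]'; python3 -m crank '[[0,0,0.1,0,0,0,0.9],[0,0,0.1,0,0,0,0.9],[0,0,0,0,0,0,0.9]]'
```

```text
time: 15.55
position: [0.6118, 0.1236, 0.1681]
tool_rot: [0.287, 0.958, -0.0, -0.0]
ft_force: [-1.9, 0.0, 3.8]
grip_width: 0.015
grip_force: 50.0
time: 15.92
position: [0.6117, 0.1235, 0.1662]
tool_rot: [0.287, 0.958, -0.0, -0.0]
ft_force: [-0.6, -0.9, 4.6]
grip_width: 0.0147
grip_force: 50.0
```

```bash
python3 -m crank '[[-0.01,-0.03,0,0,0,0,0.9],[0,0,0.1,0,0,0,0.9],[0,0,0.1,0,0,0,0.9],[0,0,0,0,0,0,0.9]]'; python3 -m crank '[[0,0,0.1,0,0,0,0.9],[0,0,0.1,0,0,0,0.9],[0,0,0,0,0,0,0.9]]'
```

```text
time: 16.42
position: [0.6116, 0.1232, 0.1642]
tool_rot: [0.287, 0.958, -0.0, -0.0]
ft_force: [-1.9, -1.4, 4.2]
grip_width: 0.0151
grip_force: 50.0
time: 16.8
position: [0.6115, 0.1231, 0.1621]
tool_rot: [0.287, 0.958, -0.0, -0.001]
ft_force: [-1.8, -1.2, 4.2]
grip_width: 0.0148
grip_force: 50.0
```

```bash
python3 -m crank '[[0,-0.03,0.1,0,0,0,0.9],[0,0,0.1,0,0,0,0.9],[0,0,0.1,0,0,0,0.9],[0,0,0,0,0,0,0.9]]'; python3 -m crank '[[0,0,0.1,0,0,0,0.9],[0,0,0.1,0,0,0,0.9],[0,0,0.1,0,0,0,0.9],[0,0,0,0,0,0,0.9]]'
```

```text
time: 17.3
position: [0.6114, 0.1231, 0.1591]
tool_rot: [0.287, 0.958, -0.0, -0.0]
ft_force: [-1.8, -0.5, 4.6]
grip_width: 0.0149
grip_force: 50.0
time: 17.8
position: [0.6114, 0.123, 0.1562]
tool_rot: [0.287, 0.958, -0.0, -0.0]
ft_force: [-0.5, -1.1, 4.9]
grip_width: 0.015
grip_force: 50.0
```

```bash
python3 -m crank '[[0,0,0.1,0,0,0,0.9],[0,0,0.1,0,0,0,0.9],[0,0,0,0,0,0,0.9]]'; python3 -m crank '[[0,0,0.1,0,0,0,0.9],[0,0,0,0,0,0,0.9]]'
```

```text
time: 18.18
position: [0.6114, 0.123, 0.1542]
tool_rot: [0.287, 0.958, -0.0, -0.0]
ft_force: [-1.7, -0.0, 5.6]
grip_width: 0.0151
grip_force: 50.0
time: 18.42
position: [0.6114, 0.123, 0.1532]
tool_rot: [0.287, 0.958, -0.0, -0.0]
ft_force: [-1.0, -1.4, 5.5]
grip_width: 0.015
grip_force: 50.0
```

```bash
python3 -m crank '[[0,0,0.1,0,0,0,0.9],[0,0,0,0,0,0,0.9]]'; python3 -m crank '[[0,0,0.05,0,0,0,0.9],[0,0,0,0,0,0,0.9]]'
```

```text
time: 18.68
position: [0.6114, 0.123, 0.1521]
tool_rot: [0.287, 0.958, -0.0, -0.0]
ft_force: [-2.3, -1.0, 4.7]
grip_width: 0.0146
grip_force: 50.0
time: 18.92
position: [0.6114, 0.123, 0.1517]
tool_rot: [0.287, 0.958, -0.0, -0.0]
ft_force: [-1.6, -0.4, 5.4]
grip_width: 0.0149
grip_force: 50.0
```

```bash
python3 -m crank '[[0,0,0.05,0,0,0,0.9],[0,0,0,0,0,0,0.9]]'; python3 -m crank '[[0,0,0.05,0,0,0,0.9],[0,0,0,0,0,0,0.9]]'
```

```text
time: 19.18
position: [0.6114, 0.123, 0.1517]
tool_rot: [0.287, 0.958, -0.0, -0.0]
ft_force: [-2.5, -0.8, 7.8]
grip_width: 0.0148
grip_force: 50.0
time: 19.42
position: [0.6114, 0.123, 0.1517]
tool_rot: [0.287, 0.958, -0.0, -0.0]
ft_force: [-3.7, -0.5, 10.4]
grip_width: 0.0148
grip_force: 50.0
```

The collar seated at TCP z = 0.1517, so the cover top is at about 0.0714. I release the pin and go for the bolt.

```bash
python3 -m crank '[[0,0,-0.1,0,0,0,0.9],[0,0,0,0,0,0,0.5],[0,0,0,0,0,0,0.5],[0,0,0,0,0,0,0.5],[0,0,0,0,0,0,0.5]]'; python3 -m crank '[[0,0,-1,0,0,0,0.5],[0,0,-3,0,0,0,0.5],[0,0,-3.5,0,0,0,0.5],[0,0,-3.5,0,0,0,0.5],[0,0,-1,0,0,0,0.5]]'; python3 -m crank '[[-1,-4.7,0,0,0,0,0.3],[-1,-4.7,0,0,0,0,0.3],[-1,-4.7,0,0,0,0,0.3],[-1,-4.7,0,0,0,0,0.3],[-1,-4.7,0,0,0,0,0.3]]';python3 -m crank '[[-1,-4.7,0,0,0,0,0.3],[-0.8,-4.3,0,0,0,0,0.3],[0,0,0,0,0,0,0.3],[0,0,0,0,0,0,0.3]]'
python3 look.py rel 195 110 80 75 8 scene
```

```text
time: 20.05
position: [0.6119, 0.123, 0.1514]
tool_rot: [0.287, 0.958, -0.0, -0.0]
ft_force: [-1.0, -0.2, 0.2]
grip_width: 0.0417
grip_force: 0.0
time: 20.68
position: [0.6131, 0.1231, 0.275]
tool_rot: [0.287, 0.958, 0.001, 0.003]
ft_force: [0.8, -0.7, -0.2]
grip_width: 0.0436
grip_force: 0.0
time: 21.3
position: [0.5233, -0.1019, 0.271]
tool_rot: [0.287, 0.958, 0.0, -0.001]
ft_force: [0.7, 0.2, -0.2]
grip_width: 0.0607
grip_force: 0.0
time: 21.8
position: [0.4897, -0.1853, 0.2712]
tool_rot: [0.287, 0.958, 0.001, -0.001]
ft_force: [-0.4, 0.3, -0.2]
grip_width: 0.0608
grip_force: 0.0
[ 0.49   -0.1849  0.2713] [ 0.4826 -0.3533 -0.0842]
```

View pics/rel.png

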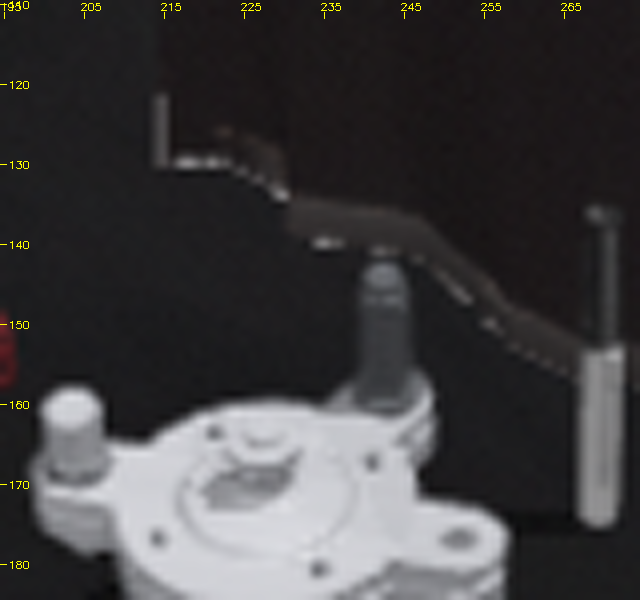

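The pin stands home with its collar on the cover and the lugs flush. The open bolt hole is now at about (251.9,176.8). Next is the bolt.

```bash
python3 -m crank '[[0.07,-0.1,3,0,0,0,0.3],[0,0,3.5,0,0,0,0.3],[0,0,3.5,0,0,0,0.3],[0,0,2.5,0,0,0,0.3],[0,0,1.1,0,0,0,0.3]]' && python3 -m crank '[[0,0,0,0,0,0,0.3],[0,0,0,0,0,0,0.9],[0,0,0,0,0,0,0.9],[0,0,0,0,0,0,0.9],[0,0,0,0,0,0,0.9]]' 15 && python3 -m crank '[[0,0,0,0,0,0,0.9],[0,0,0,0,0,0,0.9]]' 50
```

```text
time: 22.48
position: [0.4888, -0.1846, 0.1343]
tool_rot: [0.286, 0.958, 0.0, -0.001]
ft_force: [0.6, 0.1, -0.0]
grip_width: 0.061
grip_force: 0.0
time: 23.1
position: [0.489, -0.1865, 0.1361]
tool_rot: [0.287, 0.958, -0.0, 0.0]
ft_force: [-0.2, -0.7, -0.8]
grip_width: 0.0289
grip_force: 0.0
time: 23.35
position: [0.4889, -0.1863, 0.1359]
tool_rot: [0.287, 0.958, 0.0, 0.0]
ft_force: [0.7, -0.3, 2.5]
grip_width: 0.0166
grip_force: 50.0
```

```bash
python3 -m crank '[[0,0,-1,0,0,0,0.9],[0,0,-2.5,0,0,0,0.9],[0,0,-3.5,0,0,0,0.9],[0,0,-3.5,0,0,0,0.9],[0,0,-1.9,0,0,0,0.9]]' && python3 -m crank '[[0.8,3,0,0,0,0,0.9],[1.3,4.8,0,0,0,0,0.9],[1.3,4.8,0,0,0,0,0.9],[1.3,4.8,0,0,0,0,0.9],[1.3,4.8,0,0,0,0,0.9]]' && python3 -m crank '[[0.5,2.8,0,0,0,0,0.9],[0,0,2.5,0,0,0,0.9],[0,0,3,0,0,0,0.9],[0,0,0,0,0,0,0.9],[0,0,0,0,0,0,0.9]]'
python3 look.py hb 205 120 80 70 8 scene
```

```text
time: 23.98
position: [0.4893, -0.1865, 0.2622]
tool_rot: [0.287, 0.958, -0.0, 0.002]
ft_force: [0.3, 1.1, -0.6]
grip_width: 0.0165
grip_force: 50.0
time: 24.6
position: [0.5609, 0.0337, 0.2603]
tool_rot: [0.287, 0.958, -0.0, 0.0]
ft_force: [0.1, -0.9, -0.9]
grip_width: 0.0168
grip_force: 50.0
time: 25.22
position: [0.5725, 0.0581, 0.2057]
tool_rot: [0.287, 0.958, 0.0, 0.001]
ft_force: [0.1, -0.3, -1.0]
grip_width: 0.0167
grip_force: 50.0
[0.5728 0.0581 0.2061] [ 0.6738 -0.6236 -0.6785]
```

View pics/hb.png

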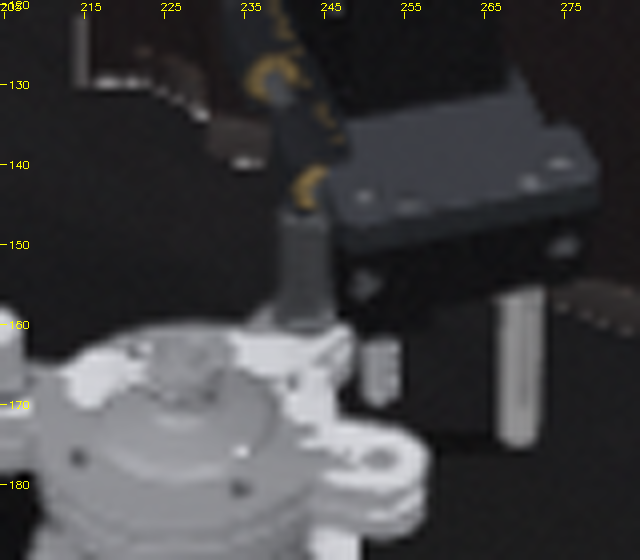

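The bolt tip is at (252.0,169.5). The open hole is at (252.0,176.9), directly below it in the view.

```bash
python3 - <<'E'
from h import *
tip=np.array([.5727,.0581,.096]);b=np.array([252,169.5])-proj("scene",tip);print("bias",b)
for z in (.0714,):
  for h in((252,176.9),(252,176.5)): print(atz("scene",np.array(h)-b,z))
# bias expected from seated pin: button top at TCP(.6114,.123)
print("button bias",np.array([195+384/8-.5,110+271/8-.5])-proj("scene",[.6114,.123,.0714+.053]))
# top-view cross-check of initial geometry
print(atz("top",(237.7,178.7),.0714)-np.array([.0043,.002]))
E
```

```text
bias [-0.0191  0.4889]
[0.5716 0.0575]
[0.5728 0.0585]
button bias [-0.2597  0.4547]
[0.5715 0.0607]
```

```bash
python3 -m crank '[[0,0,1.1,0,0,0,0.9],[0,0,1,0,0,0,0.9],[0,0,0,0,0,0,0.9]]' && python3 -m crank '[[0,0,0.15,0,0,0,0.9],[0,0,0.15,0,0,0,0.9],[0,0,0,0,0,0,0.9]]' && python3 -m crank '[[0,0,0.1,0,0,0,0.9],[0,0,0.1,0,0,0,0.9],[0,0,0,0,0,0,0.9]]'
```

```text
time: 25.65
position: [0.5713, 0.0583, 0.1827]
tool_rot: [0.287, 0.958, -0.0, -0.001]
ft_force: [0.2, -0.5, -1.3]
grip_width: 0.0169
grip_force: 50.0
time: 26.02
position: [0.572, 0.0583, 0.1808]
tool_rot: [0.287, 0.958, 0.0, 0.0]
ft_force: [0.9, -0.4, -0.2]
grip_width: 0.0169
grip_force: 50.0
time: 26.4
position: [0.5719, 0.0583, 0.1787]
tool_rot: [0.287, 0.958, -0.0, -0.0]
ft_force: [-0.3, -0.2, -0.7]
grip_width: 0.0164
grip_force: 50.0
```

```bash
python3 -m crank '[[0,0,0.1,0,0,0,0.9],[0,0,0.1,0,0,0,0.9],[0,0,0,0,0,0,0.9]]'; python3 -m crank '[[0,0,0.1,0,0,0,0.9],[0,0,0.1,0,0,0,0.9],[0,0,0,0,0,0,0.9]]'
```

```text
time: 26.78
position: [0.5719, 0.0583, 0.1766]
tool_rot: [0.287, 0.958, -0.0, -0.0]
ft_force: [-0.3, -0.2, -1.0]
grip_width: 0.0169
grip_force: 50.0
time: 27.15
position: [0.5719, 0.0583, 0.1746]
tool_rot: [0.287, 0.958, -0.0, -0.0]
ft_force: [-0.2, 0.5, -1.0]
grip_width: 0.0165
grip_force: 50.0
```

```bash
python3 -m crank '[[0,0,0.1,0,0,0,0.9],[0,0,0.1,0,0,0,0.9],[0,0,0,0,0,0,0.9]]'; python3 -m crank '[[0,0,0.1,0,0,0,0.9],[0,0,0.1,0,0,0,0.9],[0,0,0,0,0,0,0.9]]'
```

```text
time: 27.52
position: [0.5719, 0.0583, 0.1726]
tool_rot: [0.287, 0.958, -0.0, -0.0]
ft_force: [1.2, 0.2, -1.2]
grip_width: 0.0165
grip_force: 50.0
time: 27.9
position: [0.5719, 0.0583, 0.1706]
tool_rot: [0.287, 0.958, -0.0, -0.0]
ft_force: [0.2, 0.4, -1.1]
grip_width: 0.0167
grip_force: 50.0
```

Both holes are passed at tip z = 0.0607 with no contact, so I keep going.

```bash
python3 -m crank '[[0,0,0.15,0,0,0,0.9],[0,0,0.15,0,0,0,0.9],[0,0,0.1,0,0,0,0.9],[0,0,0,0,0,0,0.9]]'; python3 -m crank '[[0,0,0.15,0,0,0,0.9],[0,0,0.15,0,0,0,0.9],[0,0,0,0,0,0,0.9]]'
```

```text
time: 28.4
position: [0.5719, 0.0583, 0.1666]
tool_rot: [0.287, 0.958, -0.0, -0.0]
ft_force: [-0.3, 1.0, -0.9]
grip_width: 0.0166
grip_force: 50.0
time: 28.78
position: [0.5719, 0.0583, 0.1636]
tool_rot: [0.287, 0.958, -0.0, -0.0]
ft_force: [-0.8, -1.2, -0.3]
grip_width: 0.0169
grip_force: 50.0
```

```bash
python3 -m crank '[[0,0,0.2,0,0,0,0.9],[0,0,0.2,0,0,0,0.9],[0,0,0.2,0,0,0,0.9],[0,0,0,0,0,0,0.9]]'; python3 -m crank '[[0,0,0.2,0,0,0,0.9],[0,0,0.2,0,0,0,0.9],[0,0,0.2,0,0,0,0.9],[0,0,0,0,0,0,0.9]]'; python3 -m crank '[[0,0,0.2,0,0,0,0.9],[0,0,0.15,0,0,0,0.9],[0,0,0,0,0,0,0.9]]'
```

```text
time: 29.28
position: [0.5718, 0.0583, 0.1575]
tool_rot: [0.287, 0.958, -0.0, -0.0]
ft_force: [-0.6, 0.7, 0.1]
grip_width: 0.017
grip_force: 50.0
time: 29.78
position: [0.5719, 0.0583, 0.1515]
tool_rot: [0.287, 0.958, -0.0, -0.0]
ft_force: [0.2, -0.7, -0.5]
grip_width: 0.0167
grip_force: 50.0
time: 30.15
position: [0.5719, 0.0583, 0.1481]
tool_rot: [0.287, 0.958, -0.0, -0.0]
ft_force: [1.3, -0.1, -0.5]
grip_width: 0.0168
grip_force: 50.0
```

```bash
python3 -m crank '[[0,0,0.1,0,0,0,0.9],[0,0,0.1,0,0,0,0.9],[0,0,0.1,0,0,0,0.9],[0,0,0,0,0,0,0.9]]'; python3 -m crank '[[0,0,0.1,0,0,0,0.9],[0,0,0,0,0,0,0.9]]'
```

```text
time: 30.65
position: [0.572, 0.0583, 0.1453]
tool_rot: [0.287, 0.958, -0.0, 0.0]
ft_force: [-0.3, -0.6, -0.4]
grip_width: 0.0168
grip_force: 50.0
time: 30.9
position: [0.5721, 0.0583, 0.1452]
tool_rot: [0.287, 0.958, 0.0, 0.0]
ft_force: [-1.6, -0.1, 5.0]
grip_width: 0.0167
grip_force: 50.0
```

Seated at 0.1452, as predicted. Now I press to about 12 N.

```bash
python3 -m crank '[[0,0,0.1,0,0,0,0.9],[0,0,0,0,0,0,0.9]]'; python3 -m crank '[[0,0,0.06,0,0,0,0.9],[0,0,0,0,0,0,0.9],[0,0,0,0,0,0,0.9]]'
```

```text
time: 31.15
position: [0.5721, 0.0583, 0.1451]
tool_rot: [0.287, 0.958, 0.0, 0.0]
ft_force: [-2.5, 0.7, 11.0]
grip_width: 0.0168
grip_force: 50.0
time: 31.52
position: [0.5721, 0.0583, 0.145]
tool_rot: [0.287, 0.958, 0.0, 0.001]
ft_force: [-3.5, -0.5, 14.4]
grip_width: 0.0164
grip_force: 50.0
```

```bash
python3 -m crank '[[0,0,0,0,0,0,0.9],[0,0,0,0,0,0,0.9],[0,0,-0.2,0,0,0,0.9],[0,0,-0.06,0,0,0,0.9],[0,0,0,0,0,0,0.5]]'; python3 -m crank '[[0,0,0,0,0,0,0.5],[0,0,0,0,0,0,0.5],[0,0,0,0,0,0,0.5],[0,0,-1,0,0,0,0.5],[0,0,-3,0,0,0,0.5]]';python3 -m crank '[[0,0,-3.5,0,0,0,0.5],[0,0,-3.5,0,0,0,0.5],[0.15,3.8,0,0,0,0,0.5],[0.12,3.8,0,0,0,0,0.5],[0,0,0,0,0,0,0.5]]'
python3 look.py bolt 195 130 80 65 8 scene
```

```text
time: 32.15
position: [0.572, 0.0583, 0.145]
tool_rot: [0.287, 0.958, 0.0, -0.0]
ft_force: [0.2, 0.3, 0.0]
grip_width: 0.0213
grip_force: 0.0
time: 32.78
position: [0.571, 0.0583, 0.1848]
tool_rot: [0.287, 0.958, -0.0, -0.002]
ft_force: [1.0, -0.0, 0.5]
grip_width: 0.0435
grip_force: 0.0
time: 33.4
position: [0.6126, 0.1252, 0.2562]
tool_rot: [0.285, 0.958, 0.001, 0.001]
ft_force: [-0.1, -0.3, 0.0]
grip_width: 0.0434
grip_force: 0.0
[0.6115 0.1241 0.2557] [-1.1903  0.6001 -0.72  ]
```

View pics/bolt.png

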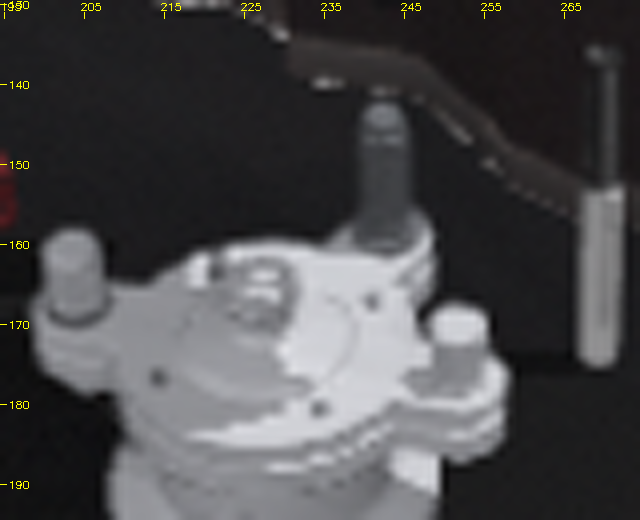

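The bolt's head sits flat on the lug, at about (252,170). The pin is still home at (243,150). I now regrip the pin and draw it out.

```bash
python3 -m crank '[[0,0,3,0,0,0,0.5],[0,0,3.5,0,0,0,0.5],[0,0,2.5,0,0,0,0.5],[0,0,1.35,0,0,0,0.5],[0,0,0,0,0,0,0.5]]'; python3 -m crank '[[0,0,0,0,0,0,0.9],[0,0,0,0,0,0,0.9],[0,0,0,0,0,0,0.9],[0,0,0,0,0,0,0.9]]' 10;  python3 -m crank '[[0,0,0,0,0,0,0.9],[0,0,0,0,0,0,0.9]]' 40
```

```text
time: 34.08
position: [0.6108, 0.1226, 0.1511]
tool_rot: [0.287, 0.958, -0.0, -0.001]
ft_force: [0.0, -0.4, 0.0]
grip_width: 0.0434
grip_force: 0.0
time: 34.58
position: [0.6116, 0.1231, 0.1524]
tool_rot: [0.287, 0.958, -0.0, 0.0]
ft_force: [-0.0, -1.0, 1.9]
grip_width: 0.0159
grip_force: 10.0
time: 34.83
position: [0.6116, 0.1231, 0.1523]
tool_rot: [0.287, 0.958, -0.0, 0.0]
ft_force: [-2.4, -1.2, 5.7]
grip_width: 0.0153
grip_force: 40.0
```

```bash
python3 -m crank '[[0,0,-0.2,0,0,0,0.9],[0,0,-0.2,0,0,0,0.9],[0,0,-0.3,0,0,0,0.9],[0,0,0,0,0,0,0.9]]'; python3 -m crank '[[0,0,-0.5,0,0,0,0.9],[0,0,-0.5,0,0,0,0.9],[0,0,-0.5,0,0,0,0.9],[0,0,0,0,0,0,0.9]]'
```

```text
time: 35.33
position: [0.6114, 0.1232, 0.1586]
tool_rot: [0.287, 0.958, -0.0, -0.0]
ft_force: [1.3, -0.7, -4.9]
grip_width: 0.015
grip_force: 40.0
time: 35.83
position: [0.6118, 0.1235, 0.175]
tool_rot: [0.287, 0.958, 0.0, 0.001]
ft_force: [0.4, 0.6, -0.2]
grip_width: 0.0151
grip_force: 40.0
```

```bash
python3 -m crank '[[0,0,-2,0,0,0,0.9],[0,0,-3,0,0,0,0.9],[0,0,-3,0,0,0,0.9],[0,0,-1,0,0,0,0.9]]'; python3 -m crank '[[-0.5,-4.5,0,0,0,0,0.9],[-0.5,-4.5,0,0,0,0,0.9],[-0.5,-4.5,0,0,0,0,0.9],[-0.5,-4.5,0,0,0,0,0.9],[-0.5,-4.5,0,0,0,0,0.9]]'; python3 -m crank '[[-0.5,-4.5,0,0,0,0,0.9],[0,0,2,0,0,0,0.9],[0,0,1.5,0,0,0,0.9],[0,0,0,0,0,0,0.9],[0,0,0,0,0,0,0.9]]'
python3 look.py pb 250 175 100 80 8 scene
```

```text
time: 36.33
position: [0.6122, 0.1234, 0.2659]
tool_rot: [0.287, 0.958, 0.001, 0.002]
ft_force: [0.6, -0.8, -1.4]
grip_width: 0.0148
grip_force: 40.0
time: 36.95
position: [0.5074, -0.0794, 0.2631]
tool_rot: [0.287, 0.958, 0.0, -0.001]
ft_force: [1.0, -0.1, -0.5]
grip_width: 0.015
grip_force: 40.0
time: 37.58
position: [0.4882, -0.1187, 0.2288]
tool_rot: [0.287, 0.958, 0.0, -0.0]
ft_force: [0.5, 0.1, -0.8]
grip_width: 0.0146
grip_force: 40.0
[ 0.4885 -0.1187  0.2291] [-0.4348 -0.0742 -1.3136]
```

View pics/pb.png

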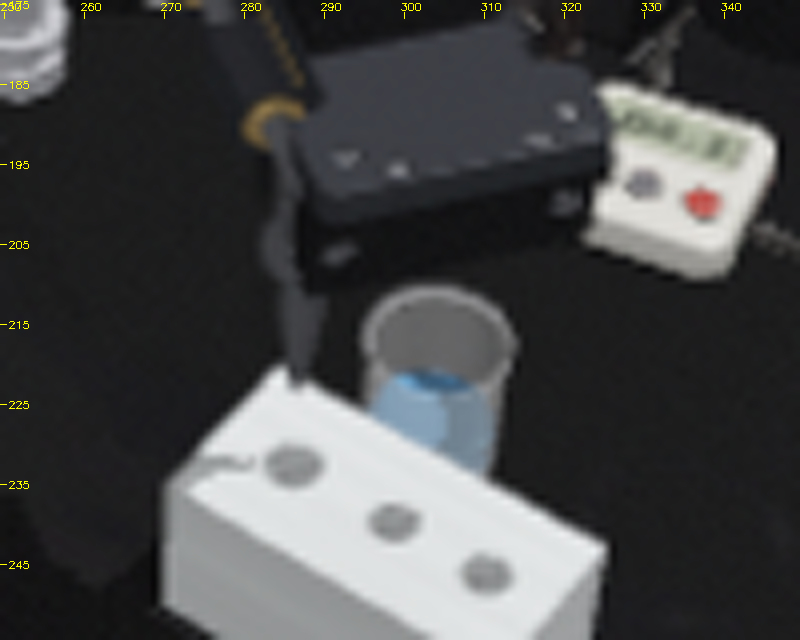

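The pin tip is at (286.6,222.6) and its block hole is at (286.4,232.8). I'll work out the offset.

```bash
python3 - <<'E'
from h import *
tip=np.array([.4884,-.1187,.229-.0809-.056]);b=np.array([286.6,222.4])-proj("scene",tip);print(tip,b)
print(atz("scene",np.array([286.4,232.75])-b,.062))
E
```

```text
[ 0.4884 -0.1187  0.0921] [-0.3448  0.0734]
[ 0.4848 -0.1226]
```

```bash
python3 -m crank '[[0.05,-0.25,1,0,0,0,0.9],[0,0,1.5,0,0,0,0.9],[0,0,0.3,0,0,0,0.9],[0,0,0.3,0,0,0,0.9],[0,0,0,0,0,0,0.9]]'; python3 -m crank '[[0,0,0.3,0,0,0,0.9],[0,0,0.3,0,0,0,0.9],[0,0,0.3,0,0,0,0.9],[0,0,0,0,0,0,0.9]]'; python3 -m crank '[[0,0,0.3,0,0,0,0.9],[0,0,0.3,0,0,0,0.9],[0,0,0.3,0,0,0,0.9],[0,0,0,0,0,0,0.9]]'
```

```text
time: 38.25
position: [0.4865, -0.1206, 0.1978]
tool_rot: [0.287, 0.958, -0.0, 0.0]
ft_force: [0.1, 0.2, -1.5]
grip_width: 0.0148
grip_force: 40.0
time: 38.75
position: [0.4862, -0.1206, 0.1885]
tool_rot: [0.287, 0.958, 0.0, -0.0]
ft_force: [0.8, -0.6, -0.5]
grip_width: 0.015
grip_force: 40.0
time: 39.25
position: [0.4862, -0.1205, 0.1794]
tool_rot: [0.287, 0.958, 0.0, -0.0]
ft_force: [0.3, -0.0, -1.9]
grip_width: 0.0147
grip_force: 40.0
```

```bash
python3 -m crank '[[0,0,0.4,0,0,0,0.9],[0,0,0.4,0,0,0,0.9],[0,0,0.4,0,0,0,0.9],[0,0,0,0,0,0,0.9]]'; python3 -m crank '[[0,0,0.4,0,0,0,0.9],[0,0,0.4,0,0,0,0.9],[0,0,0.4,0,0,0,0.9],[0,0,0,0,0,0,0.9]]'; python3 -m crank '[[0,0,0.4,0,0,0,0.9],[0,0,0.4,0,0,0,0.9],[0,0,0.2,0,0,0,0.9],[0,0,0,0,0,0,0.9]]'
```

```text
time: 39.75
position: [0.4862, -0.1205, 0.1673]
tool_rot: [0.287, 0.958, 0.0, -0.0]
ft_force: [0.5, -0.5, -0.4]
grip_width: 0.0157
grip_force: 40.0
time: 40.25
position: [0.4862, -0.1205, 0.1553]
tool_rot: [0.287, 0.958, 0.0, -0.0]
ft_force: [0.2, -0.3, -1.3]
grip_width: 0.015
grip_force: 40.0
time: 40.75
position: [0.4863, -0.1206, 0.1455]
tool_rot: [0.287, 0.958, 0.0, -0.0]
ft_force: [-0.5, 0.4, -1.1]
grip_width: 0.0148
grip_force: 40.0
```

```bash
python3 -m crank '[[0,0,0.15,0,0,0,0.9],[0,0,0.12,0,0,0,0.9],[0,0,0,0,0,0,0.9]]'; python3 -m crank '[[0,0,0.04,0,0,0,0.9],[0,0,0,0,0,0,0.5],[0,0,0,0,0,0,0.5],[0,0,0,0,0,0,0.5],[0,0,0,0,0,0,0.5]]'; python3 -m crank '[[0,0,-1,0,0,0,0.5],[0,0,-3,0,0,0,0.5],[0,0,-3.5,0,0,0,0.5],[0,0,-3.5,0,0,0,0.5],[0,0,-3.5,0,0,0,0.5]]';python3 -m crank '[[0,-5,0,0,0,0,0.5],[0,-5,0,0,0,0,0.5],[0,0,0,0,0,0,0.5],[0,0,0,0,0,0,0.5]]'
python3 - <<'E'
from h import *
s=cams.camera("scene")[:,:,::-1]
cv2.imwrite("pics/end.png",cv2.resize(s[130:290,190:350],(600,600),interpolation=2))
E
```

```text
time: 41.12
position: [0.4864, -0.1206, 0.143]
tool_rot: [0.287, 0.958, 0.0, 0.0]
ft_force: [-0.0, -0.6, -1.5]
grip_width: 0.015
grip_force: 40.0
time: 41.75
position: [0.4864, -0.1206, 0.1426]
tool_rot: [0.287, 0.958, -0.0, 0.0]
ft_force: [0.3, 0.3, 0.5]
grip_width: 0.0414
grip_force: 0.0
time: 42.38
position: [0.4861, -0.1205, 0.2895]
tool_rot: [0.287, 0.958, -0.0, 0.0]
ft_force: [-0.1, -0.3, -0.6]
grip_width: 0.0436
grip_force: 0.0
time: 42.88
position: [0.4314, -0.204, 0.288]
tool_rot: [0.287, 0.958, 0.0, 0.0]
ft_force: [-0.0, 0.4, -0.5]
grip_width: 0.0436
grip_force: 0.0
```

View pics/end.png

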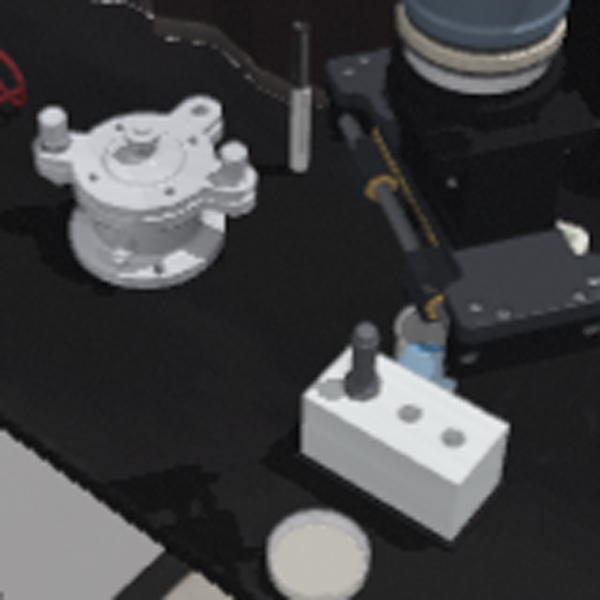

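The pin is upright in its own hole at crop (363,365). The bolt is seated at (235,165), the beaker and dish are standing, and the gripper is clear.

```bash
python3 -c "
from rig import ticket
print(ticket.hand_in())"
```

```text
the job is handed in; nothing more can be done
None
```

The job is handed in after about 43 s on the robot's clock: the cover was brought into line, the thumb bolt is seated (pressed to about 14 N) and the pin is back upright in its block hole; hand-in returned no verdict.

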